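# Collar and temperature probe into a test kiln

### The job

Make the small test kiln ready for a temperature check: slip the wide-bored clay collar over the grey tube that stands up from the kiln's lid, down onto the lid, and let go of it. Then take the probe from its wooden rest and lower its rod into the tube, without it ever touching the kiln or the collar, until the dark band on the rod is level with the tube's mouth. Finish still holding the probe there, upright, still and centred in the tube, with the collar in place and the other things on the bench left where they were.

Things in the scene. Friction and masses are not known exactly. Their poses are not given: they have to be found in the camera images.
- port_mouth (a point): Centre of the open top (mouth) of the grey tube at the centre of the kiln's flat pale lid; z axis up. The tube is upright, fixed, outer diameter 38 mm, bore 28 mm. It rises 36 mm above the lid; its mouth is 176 mm above the table, the lid 140 mm. The bore is straight for 72 mm and opens into the hollow firing chamber.
- collar_center (a point): Centre (half-way up) of the collar, a loose ring of pale pink fired clay: outer diameter 57 mm, bore 45 mm, height 26 mm, about 60 g, lying flat on the table; z axis up. Seated on the lid, this point is 23 mm below the tube's mouth. A ring of equal outer size and height but a 24 mm bore lies near; the two may change places.
- probe_grip (a point): Centre of the probe's head, a black block 40 mm (its x) by 24 mm (its y) by 46 mm high, a 6 mm stud on top; z up. The white rod, 8 mm diameter, 100 mm long, runs down from the underside's centre: tip 123 mm, middle of its 10 mm wide dark band 63 mm below this point. Loose, about 110 g. At the start it hangs in the rest, head on the top plate, this point 138 mm above the table.
- probe_tip (a point): Lower end of the probe's rod, on its axis.
- probe_band (a point): Middle of the dark band on the probe's rod, on its axis, 60 mm above the tip.
- rest: Fixed wooden probe rest: top plate 90 x 90 mm on two side panels, upper face 115 mm above the table; base 110 x 110 mm. Origin on the table under the middle of its 17 mm hole, in which the rod hangs. The probe is drawn out straight up, over 100 mm.
- probe: The probe as a body; origin at the centre of the head's underside, 23 mm below probe_grip; axes as probe_grip.
- collar: The collar as a body; origin at the centre of its underside, z axis up.
- kiln: Fixed round steel test kiln, 202 mm across; origin on the table under the tube's axis. Its x axis points to its side box (90 mm wide, reaching 147 mm from the centre, 114 mm high with knob). A wire handle stands on the lid 85 mm from the tube on that side, its top 159 mm above the table.
- prop_ring_center (a point): Centre of the narrow-bored fired-clay ring (57 mm outside, 24 mm bore, 26 mm high), a bystander; leave it.
- glaze_jar: Glass jar, 68 mm across, 85 mm high, a bystander; origin under its centre.
- bisque_cup: Pale pink fired cup, 72 mm across, 80 mm high, a bystander; origin under its centre.
- kiln_prop: Square fired kiln prop, 36 x 36 mm, 60 mm high, a bystander; origin under its centre.
- wood_rib: Flat wooden rib, 100 x 45 x 6 mm, a bystander; origin under its centre.
Things that resemble listed ones, but are neither listed nor needed, are in the scene too. Of the things that look like the probe, the smallest one is meant.

How it is judged:
On the way, in this order (a step that is already met when the one before it is completed fails the run):
1. the collar lies flat on the kiln's lid round the tube, let go (horizontal distance between collar_center and port_mouth below 0.006 m and z of collar_center in the frame of port_mouth below -0.019 m and angle between collar_center's own z axis and vertical below 0.1 rad and contact force between the fingers and collar below 0.2 N), for 0.2 s.
2. after that, the rod's tip is inside the tube (z of probe_tip in the frame of port_mouth below -0.01 m and horizontal distance between probe_tip and port_mouth below 0.01 m), for 0.1 s.
At the end, for the whole second after the job is handed in: Collar flat on the lid round the tube, within 4 mm of seated, not touched by the fingers; probe held by the fingers alone, still, band within 8 mm of mouth height, tip and band within 5 mm of the tube's axis, tilt under 0.1 rad; bystanders within 30 mm of their starts (all of step 1 and z of probe_band in the frame of port_mouth between -0.008 and 0.008 m and horizontal distance between each of probe_tip, probe_band and port_mouth below 0.005 m and angle between probe_tip's own z axis and vertical below 0.1 rad and linear speed of probe below 0.02 m/s and contact force between the fingers and probe above 1 N and contact force between probe and kiln below 0.2 N and contact force between probe and collar below 0.2 N and contact force between probe and rest below 0.2 N and distance of each of prop_ring_center, glaze_jar, bisque_cup, kiln_prop, wood_rib from where it was at the start of the episode below 0.03 m); the arm keeps its last pose, push and grip.
It fails at once if the probe touches the kiln or its tube (over 0.3 N) (contact force between probe and kiln above 0.3 N).
It fails at once if the probe touches the collar (over 0.3 N) (contact force between probe and collar above 0.3 N).
It fails at once if a bystander is moved more than 30 mm (distance of any of prop_ring_center, glaze_jar, bisque_cup, kiln_prop, wood_rib from where it was at the start of the episode above 0.03 m).
It also fails if it takes over 64 s, if anything falls off the work surface, if the arm or the gripper's body presses on something with over 40 N, if the wrist force passes 120 N, or if a joint passes its speed limit or range.

### The arm

A 6-joint arm with a two-finger parallel gripper is mounted at the origin on the work surface. World frame = base frame: x ahead of the robot, y to its left, z up, the work surface at z = 0. Lengths are in m, angles in rad, forces in N, time in s.
With the tool pointing down it reaches from about 0.25 to 0.725 m from the base axis. Payload 4 kg.
Tool frame: the origin (TCP) lies midway between the tips of the shut fingers; the grasp point (between the pads) lies 19 mm behind it; z points along the fingers, y is the line along which they close (so a half turn about z gives the same grasp; the last joint's range is limited). The gripper opens to 85 mm and grips with 20 to 120 N. Pads are 22 mm wide; open, the fingers measure 114 mm over their backs; the gripper's body (76 mm by 85 mm) begins 54 mm behind the grasp point. The pads swing forward as they close: fully open they stand 13 mm farther back than shut.
Start: joints at [-1.331, 0.241, 0.005, 1.335, 0, 1.571], TCP at [0.119, -0.486, 0.231] pointing down, gripper open.
Joint ranges: [-2.72, 2.72], [-1.05, 1.87], [-1.09, 1.28], [-1.99, 2.15], [-1.42, 1.44], [-3.14, 3.14]. Speed limits (rad/s): [2.79, 2.79, 3.14, 3.14, 3.14, 3.14].

### API

Orientations are given as a unit quaternion [x, y, z, w].
In Python, from workcell import bot gives the robot as it stands. The module is installed in compiled form; this text tells all that it offers.
- The arm moves only by the tool jog_arm, never from a script. Its argument "deltas" is a list of rows, each an object with "fingers": the opening, from 0 (shut) to 1 (fully open); "delta_pos": the shift along the tool's x, y, z normalised to -1 to 1, where 1 is 300 mm, a list of three; "yaw": the turn about the tool's z normalised to -1 to 1, where 1 is pi/4 rad. A call has 1 to 12 rows; each row is the pose to reach, as a shift and turn from the pose commanded when the call began, along the tool's axes at that moment; what a row does not reach only later rows make up. A row lasts 1/10 s, in which the tool goes at most 50 mm and 8.59 degrees, less where a joint would pass 70% of its speed; a pose out of reach is approached as far as the arm can. A call with a number of a shift or a turn outside -1 to 1 is refused whole. A call with a gripper value outside its range is refused whole. The fingers move at their own pace and stop on an object; the grip force is fixed at half the most. Time passes only in rows, so rows that repeat a pose let the fingers close. It gives the time, the measured TCP pose, the force, the opening and the grip force at its end, in the units of the state.
- bot.get_obs(): the state, without advancing time (a new reading comes with each control period).
- bot.camera(name): name is "scene" or "top"; returns a dict with "image" (480x640x3 uint8, red, green, blue), "range_z" (480x640 float32, m along the optical axis (not along the pixel's ray), 0 where there is no reading), "fx", "fy", "cx", "cy" (pixels), "rvec" (rotation vector, rad) and "tvec" (3), from world to camera coordinates, as OpenCV has them. Camera axes: x right, y down, z forward; pixel columns grow to the right and rows downward; lengths in m; the calibration is good to about 2 mm. A picture is of the moment at which its call begins.
- bot.job_done(): hands the job in; it is judged then, once.
The state is a dict: "clock": time; "joint_pos": joint angles; "joint_vel": joint speeds; "tau": joint torques, N m; "eef_pos": TCP position; "tool_rot": TCP orientation; "ft_force": force on the tool from outside, world axes, zero at the start; "ft_torque": the same for the moment, N m; "grip_width": finger opening in m; "grasp_force": force on a finger pad.
Only numpy, scipy, OpenCV 4.12 (cv2) and the standard library are available. Lean on these libraries where they do the work, as an engineer would, in place of code of your own. Each camera call takes 0.05 s, during which the arm holds its last target. There are 200 camera calls.

## Working session

There is one attempt and no reset: what is moved stays moved. The work goes in short steps, Python scripts to look and compute and a tool call to move; the robot and the scene stay as the last step left them, time stands still between calls to the robot, and variables do not carry over. Pictures are saved under pics/ and viewed, at most 10 in all, crops included, and the job is handed in when it is done.

Besides the shell and the picture viewer there is one more tool, called after "Call:" in YAML: its name, and indented under it one key for each argument. jog_arm: Moves the arm, as the interface text tells. Scaled input: -1 to 1 covers 300 mm each way for a shift and pi/4 rad each way for a turn. Its arguments: {"type":"object","properties":{"deltas":{"type":"array","items":{"type":"object","properties":{"fingers":{"type":"number"},"delta_pos":{"type":"array","items":{"type":"number"}},"yaw":{"type":"number"}}}}},"required":["deltas"]}

```bash
mkdir -p pics
cat > h.py <<'E'
import numpy as np, cv2
from workcell import bot
def snap(n):
    c=bot.camera(n); np.savez(f'{n}.npz',**c); return c
def load(n): return dict(np.load(f'{n}.npz'))
def world(c):
    R,_=cv2.Rodrigues(np.array(c['rvec'],float)); t=np.array(c['tvec'],float).ravel()
    v,u=np.mgrid[0:480,0:640]; z=c['range_z']
    P=np.stack([(u-c['cx'])/c['fx']*z,(v-c['cy'])/c['fy']*z,z],-1)
    W=(P-t)@R; W[z==0]=np.nan; return W
def ray(c,u,v,h):
    R,_=cv2.Rodrigues(np.array(c['rvec'],float)); t=np.array(c['tvec'],float).ravel()
    d=R.T@np.array([(u-c['cx'])/c['fx'],(v-c['cy'])/c['fy'],1.]); o=-R.T@t
    return o+d*(h-o[2])/d[2]
E
python3 - <<'E'
from h import *
for n in('scene','top'):
    c=snap(n); cv2.imwrite(f'pics/{n}0.png',c['image'][:,:,::-1]); R,_=cv2.Rodrigues(np.array(c['rvec'],float)); print(n,c['fx'],-R.T@np.array(c['tvec']).ravel(),R[2])
print(bot.get_obs())
E
```

```text
scene 489.40507468911477 [ 1.24920356 -0.11041933  0.86661584] [-0.68766022  0.10642665 -0.71818994]
top 593.324288572316 [ 0.27964051 -0.02551617  1.81010337] [ 0.14226452 -0.00518598 -0.98981509]
{'clock': 0.1, 'joint_pos': array([-1.33103336e+00,  2.41324071e-01,  3.88771018e-03,  1.33520089e+00,
       -5.69714477e-06,  1.57080189e+00]), 'joint_vel': array([-0.00070225,  0.00030934,  0.00232028,  0.00115876, -0.00096422,
       -0.0007337 ]), 'tau': array([-4.81507977e-04, -3.73136795e+01,  2.53010023e+01,  1.08334832e-02,
       -4.20333822e-05, -3.87205191e-06]), 'eef_pos': array([ 0.11860345, -0.48516146,  0.23051973]), 'tool_rot': array([ 9.92822729e-01,  1.19591730e-01, -1.12912894e-04, -9.13514645e-04]), 'ft_force': array([ 0.40571219,  0.34950647, -0.17817808]), 'ft_torque': array([-0.00119792,  0.00312851, -0.0404299 ]), 'grasp_force': 0.0, 'grip_width': 0.08537995240892621}
```

View pics/scene0.png

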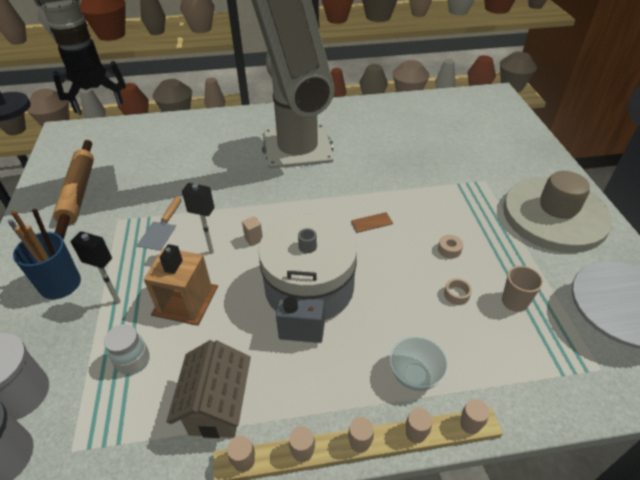

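View pics/top0.png

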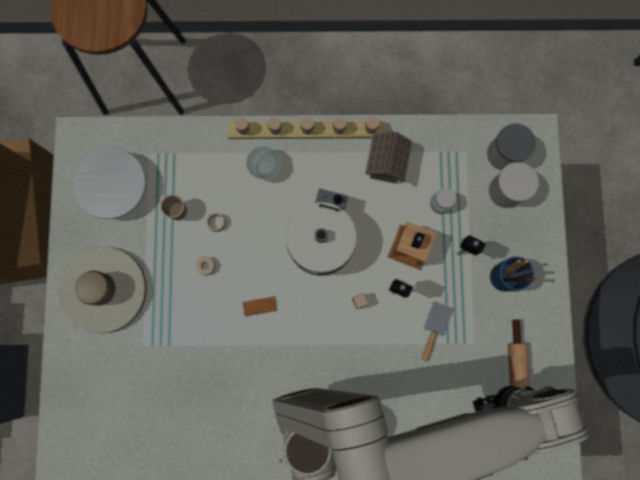

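Scene view: probe-like things are at (172,258) in the rest, and two larger ones on stands at (198,200) and (92,250). The rings are at (458,291), which looks wide-bored, and (451,246), which looks narrow. The cup at (520,287) and the cones on the board at the bottom of the picture are the same pink. In the top view the rings are at (217,222) and (206,266), the tube at (321,235) and the rest's probe head at (418,240).

Run:
```python
from h import *
t=load('top'); s=load('scene'); Wt=world(t); Ws=world(s)
for n,(u,v) in dict(wide=(217,222),narrow=(206,266),tube=(321,235),head=(418,240)).items():
    h={'wide':.026,'narrow':.026,'tube':.176,'head':.161}[n]
    print(n,ray(t,u,v,h).round(3))
# object pts by region & height from top cam
def sel(W,box,z0,z1):
    u0,v0,u1,v1=box; w=W[v0:v1,u0:u1].reshape(-1,3); w=w[np.isfinite(w[:,2])]
    w=w[(w[:,2]>z0)&(w[:,2]<z1)]; return w
for n,c,W,b,z0,z1 in [('wide',t,Wt,(200,205,235,238),.015,.04),('narrow',t,Wt,(190,250,222,282),.015,.04),('wideS',s,Ws,(440,272,476,310),.015,.04),('narrowS',s,Ws,(434,230,468,262),.015,.04),('tube',t,Wt,(308,222,334,250),.16,.19),('tubeS',s,Ws,(290,220,325,255),.16,.19),('head',t,Wt,(400,225,435,255),.13,.175),('headS',s,Ws,(155,235,190,280),.145,.175),
 ('lid',t,Wt,(280,195,362,280),.13,.148),('lidS',s,Ws,(250,210,365,300),.13,.148)]:
    w=sel(W,b,z0,z1)
    if len(w)<4: print(n,len(w)); continue
    (cx,cy),(a,bb),th=cv2.minAreaRect(w[:,:2].astype(np.float32)); (ex,ey),r=cv2.minEnclosingCircle(w[:,:2].astype(np.float32))
    print(n,len(w),'rect',np.round([cx,cy,a,bb,th],3),'circ',np.round([ex,ey,r],3),'zmax',w[:,2].max().round(3))
A=cv2.resize(s['image'][180:320,140:260],None,fx=3.3,fy=3.3,interpolation=3)
B=cv2.resize(s['image'][225:320,430:490],None,fx=4.86,fy=4.86,interpolation=3)
H=min(A.shape[0],B.shape[0]); cv2.imwrite('pics/crop.png',np.hstack([A[:H],B[:H]])[:,:,::-1])
```

```text
wide [0.621 0.278 0.026]
narrow [0.486 0.31  0.026]
tube [ 0.553 -0.038  0.176]
head [ 0.539 -0.311  0.161]
wide 118 rect [6.2200e-01 2.8500e-01 5.4000e-02 5.6000e-02 8.3862e+01] circ [0.622 0.286 0.03 ] zmax 0.04
narrow 238 rect [4.8900e-01 3.1500e-01 5.5000e-02 5.6000e-02 8.3096e+01] circ [0.486 0.313 0.031] zmax 0.039
wideS 295 rect [ 0.626  0.281  0.055  0.057 38.686] circ [0.627 0.282 0.03 ] zmax 0.03
narrowS 365 rect [ 0.491  0.31   0.058  0.057 32.268] circ [0.491 0.309 0.03 ] zmax 0.032
tube 83 rect [ 5.5500e-01 -3.7000e-02  3.6000e-02  3.6000e-02  6.7422e+01] circ [ 0.554 -0.037  0.019] zmax 0.187
tubeS 259 rect [ 5.5800e-01 -4.1000e-02  3.7000e-02  3.9000e-02  7.9266e+01] circ [ 0.558 -0.04   0.021] zmax 0.18
head 144 rect [ 5.4200e-01 -3.1200e-01  2.4000e-02  4.2000e-02  6.5979e+01] circ [ 0.543 -0.312  0.023] zmax 0.171
headS 284 rect [ 5.4700e-01 -3.1600e-01  2.6000e-02  4.1000e-02  6.7255e+01] circ [ 0.546 -0.315  0.022] zmax 0.168
lid 3532 rect [ 5.5500e-01 -3.7000e-02  1.9800e-01  2.0100e-01  8.9655e+01] circ [ 0.555 -0.036  0.102] zmax 0.148
lidS 5229 rect [ 5.5800e-01 -4.0000e-02  2.0000e-01  2.0100e-01  8.5804e+01] circ [ 0.557 -0.041  0.102] zmax 0.148
```

View pics/crop.png

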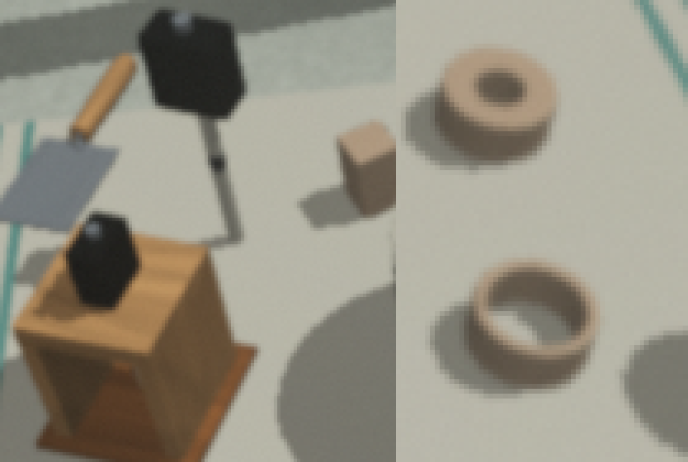

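The crop confirms both choices: the wide-bored collar is the lower ring (scene 458,291), and the small probe head sits on the rest. The measured sizes match (57, 38 and 24x42 mm). Next, the move planner and the approach.

```bash
cat >> h.py <<'E'
from scipy.spatial.transform import Rotation as Ro
def plan(*wps):
    """wps: (x,y,z,alpha_deg) tool-x heading; prints delta per call"""
    o=bot.get_obs(); p=o['eef_pos']; X=Ro.from_quat(o['tool_rot']).as_matrix()[:,0]; a=np.arctan2(X[1],X[0])
    print('t',round(o['clock'],2),'at',p.round(4),'a',np.degrees(a).round(2),'w',round(o['grip_width'],4))
    for x,y,z,al in wps:
        d=np.array([x,y,z])-p; c,s=np.cos(a),np.sin(a)
        L=np.array([c*d[0]+s*d[1], s*d[0]-c*d[1], -d[2]])/.3
        al=np.radians(al); yw=-(al-a)/(np.pi/4)
        print('delta',L.round(4).tolist(),'yaw',round(yw,3),'rows',int(np.ceil(max(np.linalg.norm(d)/.05,abs(yw)*45/8.59))))
        p=np.array([x,y,z]); a=al
E
python3 -c "
from h import *
plan((.25,-.42,.34,50),(.4,-.22,.34,90),(.5,.03,.34,125),(.61,.25,.25,156.5),(.6245,.283,.06,156.5))"
```

```text
t 0.1 at [ 0.1186 -0.4852  0.2305] a 13.74 w 0.0854
delta [0.477, -0.107, -0.3649] yaw -0.806 rows 5
delta [0.8321, -0.0455, -0.0] yaw -0.889 rows 5
delta [0.8333, 0.3333, -0.0] yaw -0.778 rows 6
delta [0.3904, 0.721, 0.3] yaw -0.7 rows 6
delta [-0.0005, 0.1201, 0.6333] yaw -0.0 rows 4
```

Call:
jog_arm:
  deltas:
    - {"delta_pos": [0.477, -0.107, -0.365], "yaw": -0.806, "fingers": 1}
    - {"delta_pos": [0.477, -0.107, -0.365], "yaw": -0.806, "fingers": 1}
    - {"delta_pos": [0.477, -0.107, -0.365], "yaw": -0.806, "fingers": 1}
    - {"delta_pos": [0.477, -0.107, -0.365], "yaw": -0.806, "fingers": 1}
    - {"delta_pos": [0.477, -0.107, -0.365], "yaw": -0.806, "fingers": 1}
    - {"delta_pos": [0.477, -0.107, -0.365], "yaw": -0.806, "fingers": 1}

```text
clock: 0.7
eef_pos: [0.251, -0.4202, 0.3411]
tool_rot: [0.906, 0.424, -0.0, 0.0]
ft_force: [-0.4, -0.2, 0.3]
grip_width: 0.0852
grasp_force: 0.0
```

Call:
jog_arm:
  deltas:
    - {"delta_pos": [0.832, -0.046, 0], "yaw": -0.889, "fingers": 1}
    - {"delta_pos": [0.832, -0.046, 0], "yaw": -0.889, "fingers": 1}
    - {"delta_pos": [0.832, -0.046, 0], "yaw": -0.889, "fingers": 1}
    - {"delta_pos": [0.832, -0.046, 0], "yaw": -0.889, "fingers": 1}
    - {"delta_pos": [0.832, -0.046, 0], "yaw": -0.889, "fingers": 1}
    - {"delta_pos": [0.832, -0.046, 0], "yaw": -0.889, "fingers": 1}
    - {"delta_pos": [0.832, -0.046, 0], "yaw": -0.889, "fingers": 1}

```text
clock: 1.4
eef_pos: [0.3998, -0.2197, 0.3399]
tool_rot: [0.707, 0.708, -0.001, -0.001]
ft_force: [-0.1, 0.3, -0.0]
grip_width: 0.0855
grasp_force: 0.0
```

Call:
jog_arm:
  deltas:
    - {"delta_pos": [0.833, 0.333, 0], "yaw": -0.778, "fingers": 1}
    - {"delta_pos": [0.833, 0.333, 0], "yaw": -0.778, "fingers": 1}
    - {"delta_pos": [0.833, 0.333, 0], "yaw": -0.778, "fingers": 1}
    - {"delta_pos": [0.833, 0.333, 0], "yaw": -0.778, "fingers": 1}
    - {"delta_pos": [0.833, 0.333, 0], "yaw": -0.778, "fingers": 1}
    - {"delta_pos": [0.833, 0.333, 0], "yaw": -0.778, "fingers": 1}
    - {"delta_pos": [0.833, 0.333, 0], "yaw": -0.778, "fingers": 1}
    - {"delta_pos": [0.833, 0.333, 0], "yaw": -0.778, "fingers": 1}

```text
clock: 2.2
eef_pos: [0.4995, 0.0277, 0.3402]
tool_rot: [0.463, 0.886, -0.001, -0.001]
ft_force: [-0.5, 0.4, -0.4]
grip_width: 0.0854
grasp_force: 0.0
```

```bash
python3 -c "
from h import *
plan((.61,.25,.25,156.5),(.6245,.283,.06,156.5),(.6245,.283,.005,156.5))"
```

```text
t 2.2 at [0.4995 0.0277 0.3402] a 124.86 w 0.0854
delta [0.3975, 0.7258, 0.3007] yaw -0.703 rows 6
delta [-0.0005, 0.1201, 0.6333] yaw -0.0 rows 4
delta [0.0, 0.0, 0.1833] yaw -0.0 rows 2
```

Call:
jog_arm:
  deltas:
    - {"delta_pos": [0.397, 0.726, 0.3], "yaw": -0.703, "fingers": 1}
    - {"delta_pos": [0.397, 0.726, 0.3], "yaw": -0.703, "fingers": 1}
    - {"delta_pos": [0.397, 0.726, 0.3], "yaw": -0.703, "fingers": 1}
    - {"delta_pos": [0.397, 0.726, 0.3], "yaw": -0.703, "fingers": 1}
    - {"delta_pos": [0.397, 0.726, 0.3], "yaw": -0.703, "fingers": 1}
    - {"delta_pos": [0.397, 0.726, 0.3], "yaw": -0.703, "fingers": 1}
    - {"delta_pos": [0.397, 0.726, 0.3], "yaw": -0.703, "fingers": 1}
    - {"delta_pos": [0.397, 0.726, 0.3], "yaw": -0.703, "fingers": 1}

```text
clock: 3.0
eef_pos: [0.6101, 0.2494, 0.2513]
tool_rot: [0.204, 0.979, -0.0, 0.0]
ft_force: [1.0, 0.2, 0.4]
grip_width: 0.0859
grasp_force: 0.0
```

Call:
jog_arm:
  deltas:
    - {"delta_pos": [0, 0.12, 0.633], "yaw": 0, "fingers": 1}
    - {"delta_pos": [0, 0.12, 0.633], "yaw": 0, "fingers": 1}
    - {"delta_pos": [0, 0.12, 0.633], "yaw": 0, "fingers": 1}
    - {"delta_pos": [0, 0.12, 0.633], "yaw": 0, "fingers": 1}
    - {"delta_pos": [0, 0.12, 0.633], "yaw": 0, "fingers": 1}
    - {"delta_pos": [0, 0.12, 0.633], "yaw": 0, "fingers": 1}
    - {"delta_pos": [0, 0.12, 0.633], "yaw": 0, "fingers": 1}

```text
clock: 3.7
eef_pos: [0.6266, 0.2846, 0.0657]
tool_rot: [0.203, 0.979, 0.002, 0.003]
ft_force: [-0.4, 0.2, 0.3]
grip_width: 0.0853
grasp_force: 0.0
```

```bash
python3 -c "
from h import *
plan((.6245,.283,.004,156.5))
c=snap('scene'); im=cv2.resize(c['image'][200:340,390:560],None,fx=4,fy=4,interpolation=3); cv2.imwrite('pics/pre.png',im[:,:,::-1])"
```

```text
t 3.7 at [0.6266 0.2846 0.0657] a 156.56 w 0.0853
delta [0.0044, -0.0077, 0.2056] yaw 0.001 rows 2
```

View pics/pre.png

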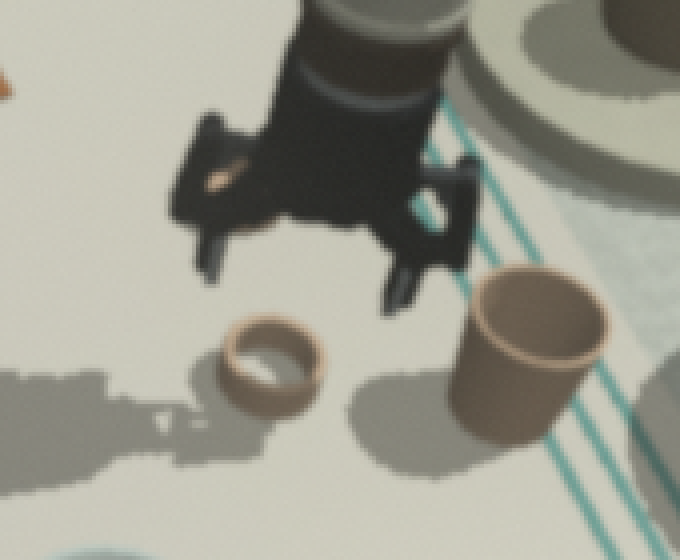

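The crop shows the open gripper over the wide ring (crop 273,365), with fingertips at about (210,280) and (400,310) and the cup clear on the right. I'll check the fingertip midpoint before going down.

```bash
python3 -c "
from h import *
c=load('scene')
for u,v in((210,280),(400,312)):
  print(ray(c,390+u/4,200+v/4,.079).round(3))
plan((.6245,.283,.03,156.5))"
```

```text
[0.614 0.24  0.079]
[0.651 0.331 0.079]
t 3.75 at [0.6268 0.285  0.0659] a 156.57 w 0.0851
delta [0.0043, -0.0091, 0.1195] yaw 0.002 rows 1
```

Call:
jog_arm:
  deltas:
    - {"delta_pos": [0, 0, 0.1], "yaw": 0, "fingers": 1}
    - {"delta_pos": [0, 0, 0.1], "yaw": 0, "fingers": 1}
    - {"delta_pos": [0, 0, 0.1], "yaw": 0, "fingers": 1}

```text
clock: 4.05
eef_pos: [0.6244, 0.2849, 0.0326]
tool_rot: [0.202, 0.979, 0.0, 0.0]
ft_force: [-0.6, 0.2, 0.1]
grip_width: 0.0853
grasp_force: 0.0
```

```bash
python3 -c "
from h import *
plan((.6245,.283,.0,156.5)); o=bot.get_obs(); print(o['joint_pos'].round(3),o['joint_vel'].round(3))"
```

```text
t 4.05 at [0.6244 0.2849 0.0326] a 156.64 w 0.0853
delta [-0.0028, -0.0058, 0.1087] yaw 0.003 rows 1
[ 0.428  0.739  0.276  1.106 -0.     0.836] [ 0.002 -0.01   0.023 -0.007  0.002 -0.   ]
```

Call:
jog_arm:
  deltas:
    - {"delta_pos": [-0.003, -0.006, 0.1], "yaw": 0, "fingers": 1}
    - {"delta_pos": [-0.003, -0.006, 0.1], "yaw": 0, "fingers": 1}
    - {"delta_pos": [-0.003, -0.006, 0.1], "yaw": 0, "fingers": 1}
    - {"delta_pos": [-0.003, -0.006, 0.1], "yaw": 0, "fingers": 0}
    - {"delta_pos": [-0.003, -0.006, 0.1], "yaw": 0, "fingers": 0}
    - {"delta_pos": [-0.003, -0.006, 0.1], "yaw": 0, "fingers": 0}
    - {"delta_pos": [-0.003, -0.006, 0.1], "yaw": 0, "fingers": 0}
    - {"delta_pos": [-0.003, -0.006, 0.1], "yaw": 0, "fingers": 0}
    - {"delta_pos": [-0.003, -0.006, 0.1], "yaw": 0, "fingers": 0}

```text
clock: 4.95
eef_pos: [0.6257, 0.2838, 0.0035]
tool_rot: [0.202, 0.979, 0.001, 0.002]
ft_force: [0.5, -0.0, 5.9]
grip_width: 0.0556
grasp_force: 63.8
```

```bash
python3 -c "
from h import *
plan((.6245,.283,.24,156.5))"
```

```text
t 4.95 at [0.6257 0.2838 0.0035] a 156.67 w 0.0556
delta [0.0026, -0.0042, -0.7885] yaw 0.004 rows 5
```

Call:
jog_arm:
  deltas:
    - {"delta_pos": [0, 0, -0.1], "yaw": 0, "fingers": 0}
    - {"delta_pos": [0, 0, -0.25], "yaw": 0, "fingers": 0}
    - {"delta_pos": [0, 0, -0.4], "yaw": 0, "fingers": 0}
    - {"delta_pos": [0, 0, -0.55], "yaw": 0, "fingers": 0}
    - {"delta_pos": [0, 0, -0.7], "yaw": 0, "fingers": 0}
    - {"delta_pos": [0, 0, -0.8], "yaw": 0, "fingers": 0}
    - {"delta_pos": [0, 0, -0.8], "yaw": 0, "fingers": 0}
    - {"delta_pos": [0, 0, -0.8], "yaw": 0, "fingers": 0}

```text
clock: 5.75
eef_pos: [0.6245, 0.2833, 0.242]
tool_rot: [0.202, 0.979, 0.001, 0.001]
ft_force: [0.1, -0.4, -1.7]
grip_width: 0.0556
grasp_force: 63.8
```

```bash
python3 -c "
from h import *
plan((.587,.11,.24,156.5),(.5565,-.039,.22,156.5))"
```

```text
t 5.75 at [0.6245 0.2833 0.242 ] a 156.66 w 0.0556
delta [-0.114, -0.5799, 0.0066] yaw 0.004 rows 4
delta [-0.1048, -0.496, 0.0667] yaw -0.0 rows 4
```

Call:
jog_arm:
  deltas:
    - {"delta_pos": [-0.114, -0.58, 0], "yaw": 0, "fingers": 0}
    - {"delta_pos": [-0.114, -0.58, 0], "yaw": 0, "fingers": 0}
    - {"delta_pos": [-0.114, -0.58, 0], "yaw": 0, "fingers": 0}
    - {"delta_pos": [-0.114, -0.58, 0], "yaw": 0, "fingers": 0}
    - {"delta_pos": [-0.114, -0.58, 0], "yaw": 0, "fingers": 0}

```text
clock: 6.25
eef_pos: [0.5846, 0.1057, 0.239]
tool_rot: [0.205, 0.979, -0.001, -0.002]
ft_force: [0.3, 0.3, -1.6]
grip_width: 0.0555
grasp_force: 63.9
```

Call:
jog_arm:
  deltas:
    - {"delta_pos": [-0.105, -0.496, 0.067], "yaw": 0, "fingers": 0}
    - {"delta_pos": [-0.105, -0.496, 0.067], "yaw": 0, "fingers": 0}
    - {"delta_pos": [-0.105, -0.496, 0.067], "yaw": 0, "fingers": 0}
    - {"delta_pos": [-0.105, -0.496, 0.067], "yaw": 0, "fingers": 0}
    - {"delta_pos": [-0.105, -0.496, 0.067], "yaw": 0, "fingers": 0}
    - {"delta_pos": [-0.105, -0.496, 0.067], "yaw": 0, "fingers": 0}
    - {"delta_pos": [-0.105, -0.496, 0.067], "yaw": 0, "fingers": 0}

```text
clock: 6.95
eef_pos: [0.557, -0.0377, 0.2204]
tool_rot: [0.201, 0.98, 0.0, -0.0]
ft_force: [-0.1, -0.6, -0.4]
grip_width: 0.0554
grasp_force: 64.0
```

```bash
python3 -c "
from h import *
plan((.5565,-.039,.19,156.5))
c=snap('scene'); im=cv2.resize(c['image'][170:300,230:390],None,fx=4.5,fy=4.5,interpolation=3); cv2.imwrite('pics/above.png',im[:,:,::-1])"
```

```text
t 6.95 at [ 0.557  -0.0377  0.2204] a 156.8 w 0.0554
delta [-0.0003, -0.0047, 0.1014] yaw 0.007 rows 1
```

View pics/above.png

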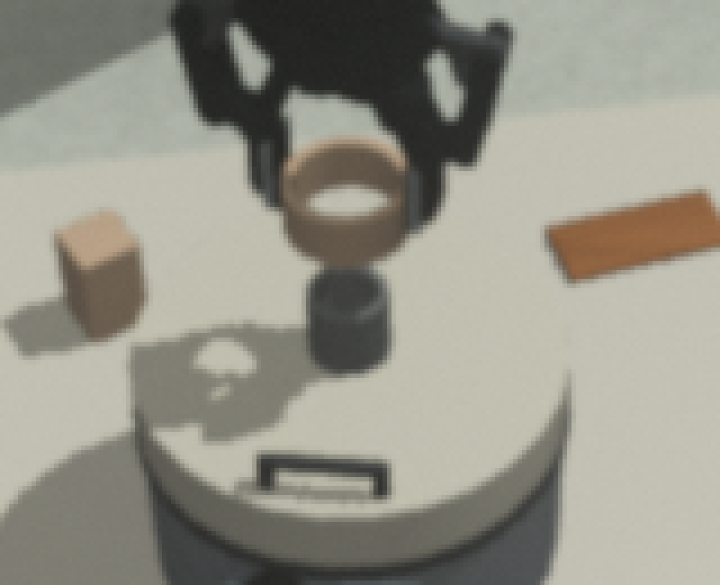

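The picture shows the held collar (crop 345,200) just above the tube (348,310), clear of the handle. I'll compare their axes in this one camera.

```bash
cat >> h.py <<'E'
def blob(c,box,z0,z1,hue=None):
    W=world(c); u0,v0,u1,v1=box; w=W[v0:v1,u0:u1].reshape(-1,3)
    hsv=cv2.cvtColor(c['image'],cv2.COLOR_RGB2HSV)[v0:v1,u0:u1].reshape(-1,3)
    m=np.isfinite(w[:,2])&(w[:,2]>z0)&(w[:,2]<z1)
    if hue is not None: m&=hue(hsv.astype(int))
    w=w[m]; p=w[:,:2].astype(np.float32); r=cv2.minAreaRect(p); e=cv2.minEnclosingCircle(p)
    print(len(w),'rect',np.round([*r[0],*r[1],r[2]],4),'circ',np.round([*e[0],e[1]],4),'z',w[:,2].min().round(3),w[:,2].max().round(3)); return w
E
python3 -c "
from h import *
c=load('scene')
pink=lambda h:(h[:,0]<18)&(h[:,1]>50)&(h[:,2]>90)
blob(c,(285,195,328,235),.235,.26,pink)
blob(c,(285,195,328,235),.2,.26,pink)
blob(c,(290,220,325,258),.165,.19)
"
```

```text
230 rect [ 5.59500e-01 -4.05000e-02  4.98000e-02  5.43000e-02  8.17019e+01] circ [ 0.5588 -0.0391  0.0285] z 0.235 0.246
440 rect [ 5.59500e-01 -4.06000e-02  4.98000e-02  5.45000e-02  8.15041e+01] circ [ 0.5588 -0.0391  0.0285] z 0.218 0.246
198 rect [ 5.5880e-01 -4.0400e-02  3.6100e-02  3.5800e-02  8.1717e+01] circ [ 0.558  -0.0403  0.0192] z 0.165 0.179
```

Aligned to about 1 mm. Lowering it now.

Call:
jog_arm:
  deltas:
    - {"delta_pos": [0, 0, 0.08], "yaw": 0, "fingers": 0}
    - {"delta_pos": [0, 0, 0.12], "yaw": 0, "fingers": 0}
    - {"delta_pos": [0, 0, 0.14], "yaw": 0, "fingers": 0}
    - {"delta_pos": [0, 0, 0.16], "yaw": 0, "fingers": 0}
    - {"delta_pos": [0, 0, 0.18], "yaw": 0, "fingers": 0}
    - {"delta_pos": [0, 0, 0.18], "yaw": 0, "fingers": 0}

```text
clock: 7.6
eef_pos: [0.5563, -0.0392, 0.1662]
tool_rot: [0.202, 0.979, -0.0, -0.0]
ft_force: [-0.1, -0.1, -0.3]
grip_width: 0.0556
grasp_force: 64.0
```

Call:
jog_arm:
  deltas:
    - {"delta_pos": [0, 0, 0.03], "yaw": 0, "fingers": 0}
    - {"delta_pos": [0, 0, 0.05], "yaw": 0, "fingers": 0}
    - {"delta_pos": [0, 0, 0.065], "yaw": 0, "fingers": 0}
    - {"delta_pos": [0, 0, 0.073], "yaw": 0, "fingers": 0}
    - {"delta_pos": [0, 0, 0.073], "yaw": 0, "fingers": 0}

```text
clock: 8.1
eef_pos: [0.5563, -0.0394, 0.1444]
tool_rot: [0.202, 0.979, -0.0, -0.0]
ft_force: [-0.0, 1.1, -1.1]
grip_width: 0.0552
grasp_force: 64.0
```

Call:
jog_arm:
  deltas:
    - {"delta_pos": [0, 0, 0.005], "yaw": 0, "fingers": 0}
    - {"delta_pos": [0, 0, 0.005], "yaw": 0, "fingers": 0}
    - {"delta_pos": [0, 0, 0.005], "yaw": 0, "fingers": 1}
    - {"delta_pos": [0, 0, 0.005], "yaw": 0, "fingers": 1}
    - {"delta_pos": [0, 0, 0.005], "yaw": 0, "fingers": 1}
    - {"delta_pos": [0, 0, 0.005], "yaw": 0, "fingers": 1}
    - {"delta_pos": [0, 0, 0.005], "yaw": 0, "fingers": 1}
    - {"delta_pos": [0, 0, 0.005], "yaw": 0, "fingers": 1}

```text
clock: 8.9
eef_pos: [0.5566, -0.0393, 0.1434]
tool_rot: [0.202, 0.979, -0.0, 0.0]
ft_force: [0.2, -0.6, -0.3]
grip_width: 0.0852
grasp_force: 0.0
```

Call:
jog_arm:
  deltas:
    - {"delta_pos": [0, 0, -0.1], "yaw": 0, "fingers": 1}
    - {"delta_pos": [0, 0, -0.25], "yaw": 0, "fingers": 1}
    - {"delta_pos": [0, 0, -0.4], "yaw": 0, "fingers": 1}
    - {"delta_pos": [0, 0, -0.5], "yaw": 0, "fingers": 1}
    - {"delta_pos": [0, 0, -0.5], "yaw": 0, "fingers": 1}

```text
clock: 9.4
eef_pos: [0.559, -0.0395, 0.2992]
tool_rot: [0.202, 0.979, 0.001, 0.005]
ft_force: [0.8, 0.2, 0.3]
grip_width: 0.0854
grasp_force: 0.0
```

```bash
python3 -c "
from h import *
plan((.55,-.18,.30,156.5),(.545,-.314,.27,156.5))"
```

```text
t 9.4 at [ 0.559  -0.0395  0.2992] a 156.66 w 0.0854
delta [-0.1579, -0.4419, -0.0028] yaw 0.004 rows 3
delta [-0.1628, -0.4163, 0.1] yaw -0.0 rows 3
```

Call:
jog_arm:
  deltas:
    - {"delta_pos": [-0.158, -0.442, 0], "yaw": 0, "fingers": 1}
    - {"delta_pos": [-0.158, -0.442, 0], "yaw": 0, "fingers": 1}
    - {"delta_pos": [-0.158, -0.442, 0], "yaw": 0, "fingers": 1}
    - {"delta_pos": [-0.158, -0.442, 0], "yaw": 0, "fingers": 1}
    - {"delta_pos": [-0.158, -0.442, 0], "yaw": 0, "fingers": 1}
    - {"delta_pos": [-0.158, -0.442, 0], "yaw": 0, "fingers": 1}

```text
clock: 10.0
eef_pos: [0.5474, -0.1791, 0.2927]
tool_rot: [0.202, 0.979, 0.0, -0.001]
ft_force: [-0.2, 0.5, -0.6]
grip_width: 0.0855
grasp_force: 0.0
```

```bash
python3 -c "
from h import *
t=load('top')   # initial picture
for b in((385,273,418,302),(458,230,490,258)): blob(t,b,.12,.4,lambda h:h[:,2]<70)
w=blob(t,(400,225,435,255),.13,.175,lambda h:h[:,2]<80)
s=snap('scene')
print('collar/tube/head now')
pink=lambda h:(h[:,0]<18)&(h[:,1]>50)&(h[:,2]>90)
blob(s,(270,215,345,290),.15,.175,pink)
blob(s,(290,220,325,258),.171,.19)
blob(s,(155,235,190,280),.14,.175,lambda h:h[:,2]<80)
plan((.545,-.314,.27,156.5),(.545,-.314,.2,156.5),(.545,-.314,.122,156.5))
cv2.imwrite('pics/after.png',s['image'][130:330,60:380][:,:,::-1].repeat(2,0).repeat(2,1))"
```

```text
247 rect [ 4.02100e-01 -2.54900e-01  5.50000e-02  3.20000e-02  6.44819e+01] circ [ 0.4013 -0.2546  0.0305] z 0.152 0.213
314 rect [ 5.21600e-01 -4.58600e-01  5.51000e-02  3.39000e-02  6.15456e+01] circ [ 0.5216 -0.4587  0.0299] z 0.138 0.211
140 rect [ 5.42500e-01 -3.11800e-01  2.40000e-02  4.21000e-02  6.59789e+01] circ [ 0.5435 -0.3118  0.0231] z 0.131 0.171
collar/tube/head now
233 rect [ 5.64800e-01 -4.12000e-02  5.36000e-02  4.38000e-02  8.72241e+01] circ [ 0.5598 -0.0407  0.0275] z 0.15 0.168
140 rect [ 5.58200e-01 -4.03000e-02  3.61000e-02  3.73000e-02  8.33024e+01] circ [ 0.5576 -0.0411  0.0193] z 0.171 0.179
288 rect [ 5.47600e-01 -3.14800e-01  2.38000e-02  3.89000e-02  6.34422e+01] circ [ 0.548  -0.3155  0.0207] z 0.14 0.169
t 10.05 at [ 0.5476 -0.1787  0.293 ] a 156.74 w 0.0855
delta [-0.1702, -0.4178, 0.0766] yaw 0.005 rows 3
delta [0.0, 0.0, 0.2333] yaw -0.0 rows 2
delta [0.0, 0.0, 0.26] yaw -0.0 rows 2
```

View pics/after.png

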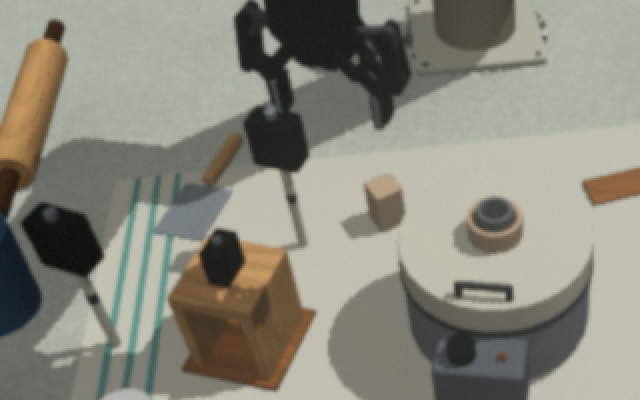

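The collar is seated round the tube (crop 497,222), the probe head is at (222,257), and the look-alike stands are clear of the fingers.

Call:
jog_arm:
  deltas:
    - {"delta_pos": [-0.17, -0.418, 0.08], "yaw": 0.01, "fingers": 1}
    - {"delta_pos": [-0.17, -0.418, 0.08], "yaw": 0.01, "fingers": 1}
    - {"delta_pos": [-0.17, -0.418, 0.08], "yaw": 0.01, "fingers": 1}
    - {"delta_pos": [-0.17, -0.418, 0.08], "yaw": 0.01, "fingers": 1}
    - {"delta_pos": [-0.17, -0.418, 0.3], "yaw": 0.01, "fingers": 1}
    - {"delta_pos": [-0.17, -0.418, 0.3], "yaw": 0.01, "fingers": 1}
    - {"delta_pos": [-0.17, -0.418, 0.3], "yaw": 0.01, "fingers": 1}
    - {"delta_pos": [-0.17, -0.418, 0.3], "yaw": 0.01, "fingers": 1}

```text
clock: 10.85
eef_pos: [0.5455, -0.3139, 0.2043]
tool_rot: [0.205, 0.979, -0.0, 0.0]
ft_force: [0.2, -0.5, 0.4]
grip_width: 0.0854
grasp_force: 0.0
```

```bash
python3 -c "
from h import *
plan((.545,-.3135,.122,156.2))"
```

```text
t 10.85 at [ 0.5455 -0.3139  0.2043] a 156.33 w 0.0854
delta [0.0022, 0.0005, 0.2742] yaw 0.003 rows 2
```

Call:
jog_arm:
  deltas:
    - {"delta_pos": [0.002, 0, 0.1], "yaw": 0, "fingers": 1}
    - {"delta_pos": [0.002, 0, 0.2], "yaw": 0, "fingers": 1}
    - {"delta_pos": [0.002, 0, 0.272], "yaw": 0, "fingers": 1}
    - {"delta_pos": [0.002, 0, 0.272], "yaw": 0, "fingers": 1}
    - {"delta_pos": [0.002, 0, 0.272], "yaw": 0, "fingers": 1}

```text
clock: 11.35
eef_pos: [0.5455, -0.315, 0.1239]
tool_rot: [0.206, 0.979, -0.0, 0.001]
ft_force: [0.1, -0.5, 0.3]
grip_width: 0.0853
grasp_force: 0.0
```

Call:
jog_arm:
  deltas:
    - {"delta_pos": [0, 0, 0], "yaw": 0, "fingers": 0}
    - {"delta_pos": [0, 0, 0], "yaw": 0, "fingers": 0}
    - {"delta_pos": [0, 0, 0], "yaw": 0, "fingers": 0}
    - {"delta_pos": [0, 0, 0], "yaw": 0, "fingers": 0}
    - {"delta_pos": [0, 0, 0], "yaw": 0, "fingers": 0}
    - {"delta_pos": [0, 0, 0], "yaw": 0, "fingers": 0}
    - {"delta_pos": [0, 0, 0], "yaw": 0, "fingers": 0}
    - {"delta_pos": [0, 0, 0], "yaw": 0, "fingers": 0}

```text
clock: 12.15
eef_pos: [0.5446, -0.3152, 0.1226]
tool_rot: [0.206, 0.979, -0.0, 0.001]
ft_force: [0.3, -0.2, 4.8]
grip_width: 0.0239
grasp_force: 59.2
```

Call:
jog_arm:
  deltas:
    - {"delta_pos": [0, 0, -0.05], "yaw": 0, "fingers": 0}
    - {"delta_pos": [0, 0, -0.12], "yaw": 0, "fingers": 0}
    - {"delta_pos": [0, 0, -0.2], "yaw": 0, "fingers": 0}
    - {"delta_pos": [0, 0, -0.28], "yaw": 0, "fingers": 0}
    - {"delta_pos": [0, 0, -0.36], "yaw": 0, "fingers": 0}
    - {"delta_pos": [0, 0, -0.44], "yaw": 0, "fingers": 0}
    - {"delta_pos": [0, 0, -0.52], "yaw": 0, "fingers": 0}
    - {"delta_pos": [0, 0, -0.6], "yaw": 0, "fingers": 0}
    - {"delta_pos": [0, 0, -0.67], "yaw": 0, "fingers": 0}
    - {"delta_pos": [0, 0, -0.71], "yaw": 0, "fingers": 0}
    - {"delta_pos": [0, 0, -0.71], "yaw": 0, "fingers": 0}
    - {"delta_pos": [0, 0, -0.71], "yaw": 0, "fingers": 0}

```text
clock: 13.35
eef_pos: [0.5441, -0.3149, 0.3335]
tool_rot: [0.206, 0.979, 0.0, -0.001]
ft_force: [-0.0, -0.2, -1.3]
grip_width: 0.0233
grasp_force: 58.8
```

```bash
python3 -c "
from h import *
plan((.552,-.17,.335,156.2),(.5565,-.0395,.335,156.2))"
```

```text
t 13.35 at [ 0.5441 -0.3149  0.3335] a 156.21 w 0.0233
delta [0.1706, 0.4527, -0.005] yaw 0.0 rows 3
delta [0.1618, 0.4041, -0.0] yaw -0.0 rows 3
```

Call:
jog_arm:
  deltas:
    - {"delta_pos": [0.04, 0.11, 0], "yaw": 0, "fingers": 0}
    - {"delta_pos": [0.085, 0.225, 0], "yaw": 0, "fingers": 0}
    - {"delta_pos": [0.13, 0.34, 0], "yaw": 0, "fingers": 0}
    - {"delta_pos": [0.171, 0.453, 0], "yaw": 0, "fingers": 0}
    - {"delta_pos": [0.213, 0.56, 0], "yaw": 0, "fingers": 0}
    - {"delta_pos": [0.26, 0.67, 0], "yaw": 0, "fingers": 0}
    - {"delta_pos": [0.3, 0.78, 0], "yaw": 0, "fingers": 0}
    - {"delta_pos": [0.332, 0.857, 0], "yaw": 0, "fingers": 0}
    - {"delta_pos": [0.332, 0.857, 0], "yaw": 0, "fingers": 0}
    - {"delta_pos": [0.332, 0.857, 0], "yaw": 0, "fingers": 0}
    - {"delta_pos": [0.332, 0.857, 0], "yaw": 0, "fingers": 0}

```text
clock: 14.45
eef_pos: [0.5564, -0.0403, 0.3339]
tool_rot: [0.207, 0.978, -0.0, -0.001]
ft_force: [0.2, 0.3, -1.3]
grip_width: 0.0232
grasp_force: 59.0
```

```bash
python3 -c "
from h import *
plan((.5565,-.0395,.335,156.2))
c=snap('scene'); im=cv2.resize(c['image'][110:270,230:390],None,fx=3.7,fy=3.7,interpolation=3); cv2.imwrite('pics/probe.png',im[:,:,::-1])
R,_=cv2.Rodrigues(c['rvec'])
pr=lambda p:cv2.projectPoints(np.array([p],float),c['rvec'],c['tvec'],np.array([[c['fx'],0,c['cx']],[0,c['fy'],c['cy']],[0,0,1]]),None)[0].ravel()
e=bot.get_obs()['eef_pos']
for dz in(.0154,-.0076,-.0476,-.1076): print(dz,pr(e+[0,0,dz]).round(1))
t=snap('top')
"
```

```text
t 14.45 at [ 0.5564 -0.0403  0.3339] a 156.16 w 0.0232
delta [0.0008, 0.0024, -0.0037] yaw -0.001 rows 1
0.0154 [303.7 163.3]
-0.0076 [304.2 173.8]
-0.0476 [304.9 191.1]
-0.1076 [306.  215.1]
```

View pics/probe.png

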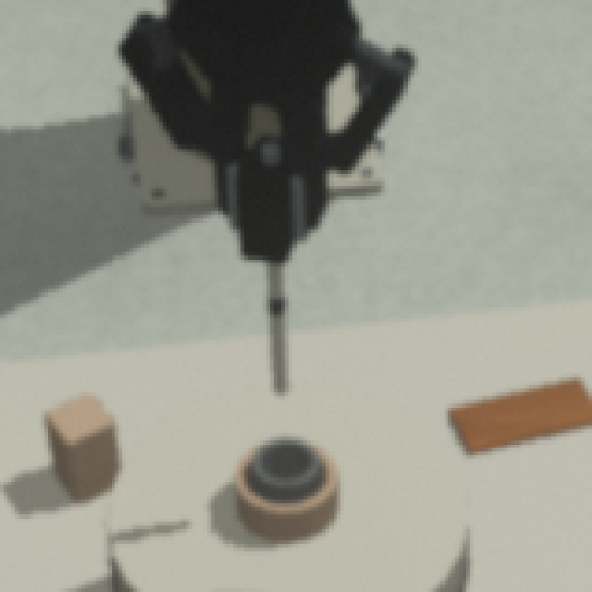

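The picture shows the probe hanging upright with its band at crop (277,306) and tip at (281,392), above the tube mouth at (286,465). The band and tip match the projections from the TCP. Next I'll compare the rod and tube positions in the same camera.

```bash
python3 -c "
from h import *
c=load('scene'); W=world(c); P=[]
cam=np.array([1.249,-.110])
for v in range(184,215):
    g=c['range_z'][v,296:316]; w=W[v,296:316]; m=np.isfinite(w[:,2])&(w[:,2]>.222)&(w[:,2]<.31)
    if 3<=m.sum()<=9: P.append(np.r_[np.median(w[m],0),m.sum()])
P=np.array(P); A=P[:,:3]; d=A[:,:2]-cam; A[:,:2]+=.003*d/np.linalg.norm(d,axis=1)[:,None]
print(len(P),A[::6].round(4))
k=np.polyfit(A[:,2],A[:,:2],1); print('slope',k[0].round(3),'mid',A[:,:2].mean(0).round(4),'at tip z',(k[0]*.226+k[1]).round(4))
blob(c,(290,220,325,258),.170,.19); blob(c,(290,220,325,258),.174,.19)
t=load('top'); blob(load('top'),(308,222,334,250),.165,.19)
"
```

```text
31 [[ 0.5571 -0.0408  0.306 ]
 [ 0.5564 -0.0413  0.2919]
 [ 0.5563 -0.0417  0.2773]
 [ 0.5556 -0.0412  0.2619]
 [ 0.5568 -0.0409  0.248 ]
 [ 0.5562 -0.0413  0.2321]]
slope [ 0.001 -0.002] mid [ 0.5561 -0.0411] at tip z [ 0.556 -0.041]
152 rect [ 0.558  -0.0405  0.0369  0.0363 11.3826] circ [ 0.558  -0.0404  0.0191] z 0.17 0.179
110 rect [ 0.5578 -0.0404  0.0366  0.0363 13.254 ] circ [ 0.5581 -0.0402  0.0189] z 0.174 0.179Traceback (most recent call last):
  File "<string>", line 12, in <module>
    t=load('top'); blob(load('top'),(308,222,334,250),.165,.19)
                   ~~~~^^^^^^^^^^^^^^^^^^^^^^^^^^^^^^^^^^^^^^^^
  File "h.py", line 32, in blob
    print(len(w),'rect',np.round([*r[0],*r[1],r[2]],4),'circ',np.round([*e[0],e[1]],4),'z',w[:,2].min().round(3),w[:,2].max().round(3)); return w
                                                                                           ~~~~~~~~~~^^
    return umr_minimum(a, axis, None, out, keepdims, initial, where)
ValueError: zero-size array to reduction operation minimum which has no identity
```

Call:
jog_arm:
  deltas:
    - {"delta_pos": [-0.0026, 0.0033, 0.05], "yaw": 0, "fingers": 0}
    - {"delta_pos": [-0.0026, 0.0033, 0.08], "yaw": 0, "fingers": 0}
    - {"delta_pos": [-0.0026, 0.0033, 0.11], "yaw": 0, "fingers": 0}
    - {"delta_pos": [-0.0026, 0.0033, 0.11], "yaw": 0, "fingers": 0}
    - {"delta_pos": [-0.0026, 0.0033, 0.11], "yaw": 0, "fingers": 0}
    - {"delta_pos": [-0.0026, 0.0033, 0.11], "yaw": 0, "fingers": 0}

```text
clock: 15.15
eef_pos: [0.5581, -0.039, 0.3024]
tool_rot: [0.206, 0.979, 0.0, 0.0]
ft_force: [-0.4, -0.1, 0.1]
grip_width: 0.0234
grasp_force: 59.0
```

```bash
python3 -c "
from h import *
plan((.5575,-.0397,.2236,156.2))"
```

```text
t 15.15 at [ 0.5581 -0.039   0.3024] a 156.2 w 0.0234
delta [0.001, -0.0029, 0.2626] yaw 0.0 rows 2
```

Now a slow, straight descent.

Call:
jog_arm:
  deltas:
    - {"delta_pos": [0, -0.002, 0.025], "yaw": 0, "fingers": 0}
    - {"delta_pos": [0, -0.002, 0.05], "yaw": 0, "fingers": 0}
    - {"delta_pos": [0, -0.002, 0.075], "yaw": 0, "fingers": 0}
    - {"delta_pos": [0, -0.002, 0.1], "yaw": 0, "fingers": 0}
    - {"delta_pos": [0, -0.002, 0.125], "yaw": 0, "fingers": 0}
    - {"delta_pos": [0, -0.002, 0.15], "yaw": 0, "fingers": 0}
    - {"delta_pos": [0, -0.002, 0.175], "yaw": 0, "fingers": 0}
    - {"delta_pos": [0, -0.002, 0.2], "yaw": 0, "fingers": 0}
    - {"delta_pos": [0, -0.002, 0.225], "yaw": 0, "fingers": 0}
    - {"delta_pos": [0, -0.002, 0.225], "yaw": 0, "fingers": 0}
    - {"delta_pos": [0, -0.002, 0.225], "yaw": 0, "fingers": 0}

```text
clock: 16.25
eef_pos: [0.5576, -0.0395, 0.2342]
tool_rot: [0.206, 0.979, -0.0, -0.0]
ft_force: [0.2, -0.8, 0.3]
grip_width: 0.0236
grasp_force: 59.0
```

```bash
python3 -c "
from h import *
plan((.5575,-.0397,.2236,156.2))
c=snap('scene'); im=cv2.resize(c['image'][180:250,270:350],None,fx=8,fy=8,interpolation=3); cv2.imwrite('pics/in.png',im[:,:,::-1])
W=world(c); P=[]; cam=np.array([1.249,-.110])
for v in range(195,240):
    w=W[v,296:316]; m=np.isfinite(w[:,2])&(w[:,2]>.182)&(w[:,2]<.21)
    if 3<=m.sum()<=9: P.append(np.median(w[m],0))
A=np.array(P); d=A[:,:2]-cam; A[:,:2]+=.003*d/np.linalg.norm(d,axis=1)[:,None]
print(len(A),A[::4].round(4),A.mean(0))
"
```

```text
t 16.25 at [ 0.5576 -0.0395  0.2342] a 156.21 w 0.0236
delta [0.0, -0.0007, 0.0353] yaw 0.0 rows 1
10 [[ 0.5568 -0.0392  0.2085]
 [ 0.5583 -0.0407  0.1996]
 [ 0.5581 -0.041   0.188 ]] [ 0.55738172 -0.04052139  0.19696709]
```

View pics/in.png

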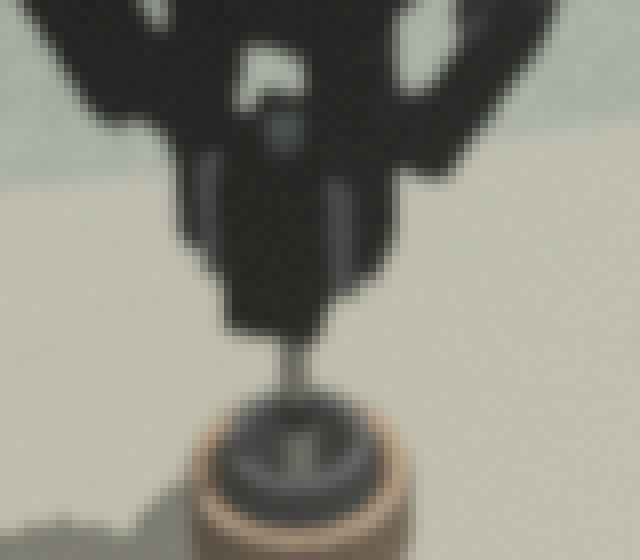

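The rod is inside the bore (crop 297,430) and centred, with the band at about (293,405), still above mouth level. Lowering the last centimetre.

Call:
jog_arm:
  deltas:
    - {"delta_pos": [0, 0, 0.018], "yaw": 0, "fingers": 0}
    - {"delta_pos": [0, 0, 0.034], "yaw": 0, "fingers": 0}
    - {"delta_pos": [0, 0, 0.034], "yaw": 0, "fingers": 0}
    - {"delta_pos": [0, 0, 0.034], "yaw": 0, "fingers": 0}
    - {"delta_pos": [0, 0, 0.034], "yaw": 0, "fingers": 0}
    - {"delta_pos": [0, 0, 0.034], "yaw": 0, "fingers": 0}

```text
clock: 16.9
eef_pos: [0.5578, -0.0395, 0.2243]
tool_rot: [0.206, 0.979, 0.0, 0.0]
ft_force: [0.4, 0.2, -0.7]
grip_width: 0.0234
grasp_force: 59.0
```

```bash
python3 -c "
from h import *
plan((.5575,-.0397,.2236,156.2))
c=snap('scene'); im=cv2.resize(c['image'][190:250,270:350],None,fx=9,fy=9,interpolation=3); cv2.imwrite('pics/fin.png',im[:,:,::-1])
K=np.array([[c['fx'],0,c['cx']],[0,c['fy'],c['cy']],[0,0,1]])
for z in (.171,.176,.181): print(((cv2.projectPoints(np.array([[.558,-.0404,z]]),c['rvec'],c['tvec'],K,None)[0].ravel()-[270,190])*9).round(0))
W=world(c); w=W[205:235,303:309].reshape(-1,3); 
"
```

```text
t 16.9 at [ 0.5578 -0.0395  0.2243] a 156.21 w 0.0234
delta [0.0006, -0.001, 0.0023] yaw 0.0 rows 1
[333. 414.]
[333. 398.]
[332. 382.]
```

View pics/fin.png

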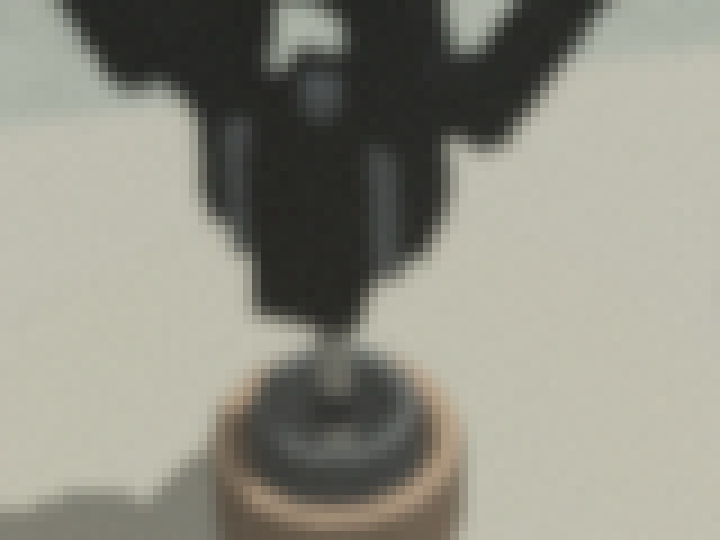

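The band is at crop (333,406), against about (333,402) for mouth centre. It is level to about 2 mm and centred, so I'm handing it in.

```bash
python3 -c "
from workcell import bot
print(bot.job_done())"
```

```text
the job is handed in; nothing more can be done
None
```

The job is handed in at 16.9 s on the robot's clock: the collar is seated on the lid round the tube, and the probe is held upright and centred, with its band within about 2 mm of mouth height by camera (the hand-in returned no verdict).

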